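# Hang the hearing protector on the rail under the card shelf

## Robot

A 6-joint arm with a two-finger parallel gripper is mounted at the origin on the work surface. World frame = base frame: x ahead of the robot, y to its left, z up, the work surface at z = 0. Lengths are in mm, angles in rad, forces in N, time in s.
With the tool pointing down it reaches from about 275 to 825 mm from the base axis. Payload 4.9 kg.
Tool frame: the origin (TCP) lies at the very end of the fingers, on their centre line; the grasp point (between the pads) lies 19 mm behind it; z points along the fingers, y is the line along which they close (so a half turn about z gives the same grasp; the last joint's range is limited). The gripper opens to 85 mm and grips with 20 to 120 N. Pads are 22 mm wide; open, the fingers measure 114 mm over their backs; the gripper's body (76 mm by 85 mm) begins 54 mm behind the grasp point. The pads swing forward as they close: fully open they stand 13 mm farther back than shut.
Start: joints at [-1.398, 0.326, -0.193, 1.052, 0, 1.437], TCP at [166.117, -524.332, 231.281] pointing down, gripper open.
Joint ranges: [-2.65, 2.65], [-0.97, 1.79], [-1.3, 1.35], [-1.93, 2.1], [-1.47, 1.37], [-3.14, 3.14]. Speed limits (rad/s): [2.57, 2.57, 3.14, 3.14, 3.14, 3.14].

## Interface

Orientations are given as [roll, pitch, yaw] about the fixed x, y, z axes, in that order (R = Rz(yaw) Ry(pitch) Rx(roll)).
In Python, from bench import bot, solve_ik, imaging gives the robot as it stands. Calls block until the motion is done:
- bot.move_ptp(position, orientation): joint-space move of the TCP to a pose.
- bot.movel(position, rot=None, max_speed=150, threshold=None): straight line of the TCP; rot=None keeps the orientation; max_speed is the mean speed in mm/s. With threshold (N) it stops when the force on the tool has changed by that much, and returns True; else False.
- bot.move_j(angles): joint-space move.
- bot.grip(opening, effort=None): opening from 0.0 (shut) to 1.0 (fully open); effort is the grip in N (None keeps the last); returns when the fingers have stopped.
- bot.dwell(seconds).
- solve_ik(position, orientation): joint angles nearest the present ones, or None.
- bot.get_state(): the state.
- imaging.capture(name): name is "side" or "top"; returns the picture (420x560x3 uint8, blue, green, red); there is no depth.
- imaging.camera_model(name): a dict with "K" (3x3 intrinsics, pixels), "position" and "rotation" of the camera in the world. Camera axes: x right, y up, looking along -z (the intrinsics and any distortion apply to the point x, -y, -z); pixel columns grow to the right and rows downward; lengths in mm; the calibration is good to about 2 mm. A picture is of the moment at which its call begins. camera_model takes no time and is no camera call.
A pose or a line that the arm cannot do raises bot.IKError and nothing moves.
- bot.sign_off(): hands the job in; it is judged then, once.
The state is a dict: "t": time; "qpos": joint angles; "joint_velocities": joint speeds; "effort": joint torques, N m; "tcp_pos": TCP position; "orientation": TCP orientation; "contact_force": force on the tool from outside, world axes, zero at the start; "wrist_torque": the same for the moment, N m; "opening": opening from 0.0 (shut) to 1.0 (fully open); "gripper_force": force on a finger pad.
Only numpy, scipy, OpenCV 4.12 (cv2) and the standard library are available. Lean on these libraries where they do the work, as an engineer would, in place of code of your own. Each camera call takes 0.05 s, during which the arm holds its last target. There are 200 camera calls.

## Task

The centrifuge is done: hang the hearing protector by its headband over the steel rail below the blue card shelf, near the middle of the rail, with one cup on each side of it. There is little room under the shelf, and the rail may be clamped at different heights, so ease the band down gently until you feel it rest on the rail before you let go. Do not knock the shelf or disturb the other things on the bench.

Things in the scene. Friction and masses are not known exactly. Their poses are not given: they have to be found in the camera images.
- muffs: Rigid hearing protector, black arched headband and two grey cups, 150 mm wide (its x), 64 deep (y), 150 tall, 0.2 to 0.4 kg, standing upright on its cups. Origin: centre of its footprint at bench level, z up; the arch lies in its x-z plane. Cups 78 mm tall, inner faces 86 mm apart, their feet at z = 0.
- crown (a point): Middle of the headband's top, 150 mm above the cups' feet; axes as muffs. Grip here, across the band's 26 mm width (along y). Two rubber cushions, slanted 45 degrees, form a V 36 mm wide under the crown (apex 134 mm above the feet): the rail settles in it with its top 19 mm below this point, so fingertips any lower would meet the rail.
- stand: Fixed blue card shelf with a steel rail before its uprights. Origin: bench level, straight below the rail's middle; x away from the robot, y along the rail, z up. Rail: round bar 16 mm thick, 300 mm long, bracketed at y = +-145 mm, clamped firmly with its axis anywhere from 150 to 180 mm above the bench; that height is not reported. Uprights: x = 60, y = +-160 mm.
- shelf_edge (a point): Middle of the shelf board's lower front edge, 315 mm above the bench, straight above the rail; axes as stand. The board reaches 85 mm back (+x) and 185 mm to each side, so a gripper pointing straight down over the rail hits it: lean its body back towards the robot by some 30 to 45 degrees.
- slide_box: Cardboard slide box, 102 x 77 x 39 mm, bystander. Origin: centre of its underside.
- dropper: Amber dropper bottle, 32 mm across, 75 mm tall, bystander. Origin: centre of its underside.
- stain_bottle: White bottle, 64 mm across, 150 mm tall, bystander. Origin: centre of its underside.
- beaker: Clear beaker, 70 mm across, 85 mm tall, bystander. Origin: centre of its underside.
- jar: Glass jar with a steel lid, 60 mm across, 70 mm tall, bystander. Origin: centre of its underside.
- tubes: Green block with three capped tubes, 100 x 50 x 84 mm, bystander. Origin: centre of its underside.
There are look-alikes about, which are no part of the job. Of the things that look like the muffs, the middle-sized one is meant.

How it is judged:
By the outcome, as a careful person would: the job done as asked, in the order asked, and still so for the second after the job is handed in, with the robot touching nothing.
It also fails if it takes over 61 s, if anything falls off the work surface, if the arm or the gripper's body presses on something with over 40 N, if the wrist force passes 120 N, or if a joint passes its speed limit or range.

## Working session

There is one attempt and no reset: what is moved stays moved. The work goes in short steps, each a Python script; the robot and the scene stay as the last script left them, time stands still between calls to the robot, and variables do not carry over. Pictures are saved under pics/ and viewed, at most 10 in all, crops included, and the job is handed in when it is done.

```bash
mkdir -p pics; ls; python3 - <<'E'
from bench import bot, solve_ik, imaging
import cv2, numpy as np
np.set_printoptions(precision=4,suppress=True)
for n in ("side","top"):
    cv2.imwrite(f"pics/{n}0.png",imaging.capture(n)); print(n,imaging.camera_model(n))
E
```

```text
pics
side {'K': array([[413.6313,   0.    , 279.6642],
       [  0.    , 413.6313, 201.6706],
       [  0.    ,   0.    ,   1.    ]]), 'position': array([-34.9222, 613.6291, 876.1184]), 'rotation': array([ 0.8493,  0.0196, -2.4632])}
top {'K': array([[423.0288,   0.    , 275.6945],
       [  0.    , 423.0288, 208.1435],
       [  0.    ,   0.    ,   1.    ]]), 'position': array([ 294.8565,    6.6915, 1337.3919]), 'rotation': array([ 0.1516,  0.0161, -1.5904])}
```

View pics/side0.png

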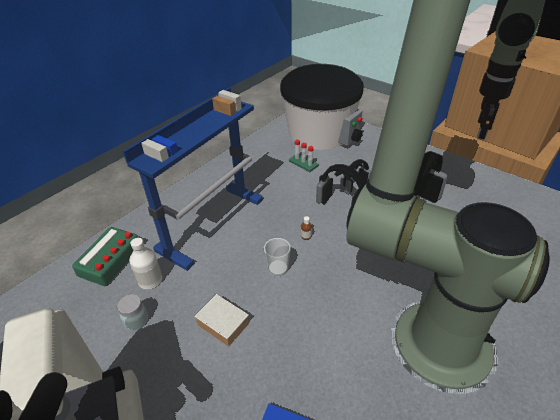

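View pics/top0.png

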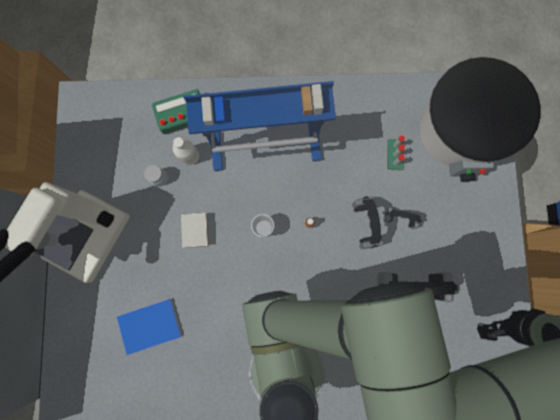

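```bash
cat > h.py <<'E'
import numpy as np, cv2
from scipy.spatial.transform import Rotation as Ro
from scipy.optimize import least_squares
from bench import bot, solve_ik, imaging
np.set_printoptions(precision=3,suppress=True)
C={n:imaging.camera_model(n) for n in("side","top")}
def proj(n,P):
    m=C[n]; p=(np.atleast_2d(P)-m["position"])@Ro.from_euler("xyz",m["rotation"]).as_matrix()
    return np.c_[m["K"][0,2]+m["K"][0,0]*p[:,0]/-p[:,2], m["K"][1,2]+m["K"][1,1]*-p[:,1]/-p[:,2]]
def onplane(n,uv,z):
    m=C[n]; d=Ro.from_euler("xyz",m["rotation"]).apply([(uv[0]-m["K"][0,2])/m["K"][0,0],-(uv[1]-m["K"][1,2])/m["K"][1,1],-1])
    return m["position"]+d*(z-m["position"][2])/d[2]
def crop(src,x,y,w,h,k,out):
    c=cv2.resize(src[y:y+h,x:x+w],None,fx=k,fy=k,interpolation=cv2.INTER_CUBIC)
    cv2.imwrite(out,c)
E
python3 - <<'E'
from h import *
s=cv2.imread("pics/side0.png");t=cv2.imread("pics/top0.png")
print(proj("side",[[0,0,0],[166,-524,231]]),proj("top",[[0,0,0],[166,-524,231]]))
for uv in [(370,222),(405,215),(415,285)]: print(onplane("top",uv,75))
# joined picture: side crop left, top crop right, stands below
a=cv2.resize(s[140:215,300:400],(400,300),interpolation=cv2.INTER_CUBIC)
b=cv2.resize(t[185:260,335:435],(400,300),interpolation=cv2.INTER_CUBIC)
c=cv2.resize(s[85:285,110:310],(300,300),interpolation=cv2.INTER_CUBIC)
d=cv2.resize(t[75:180,175:350],(500,300),interpolation=cv2.INTER_CUBIC)
cv2.imwrite("pics/z1.png",np.vstack([np.hstack([a,b]),np.hstack([c,d])]))
E
```

```text
[[443.071 342.161]
 [479.716 134.196]] [[286.971 371.522]
 [494.07  320.272]]
[ 439.965 -258.172   75.   ]
[ 458.808 -363.795   75.   ]
[ 251.991 -379.336   75.   ]
```

View pics/z1.png

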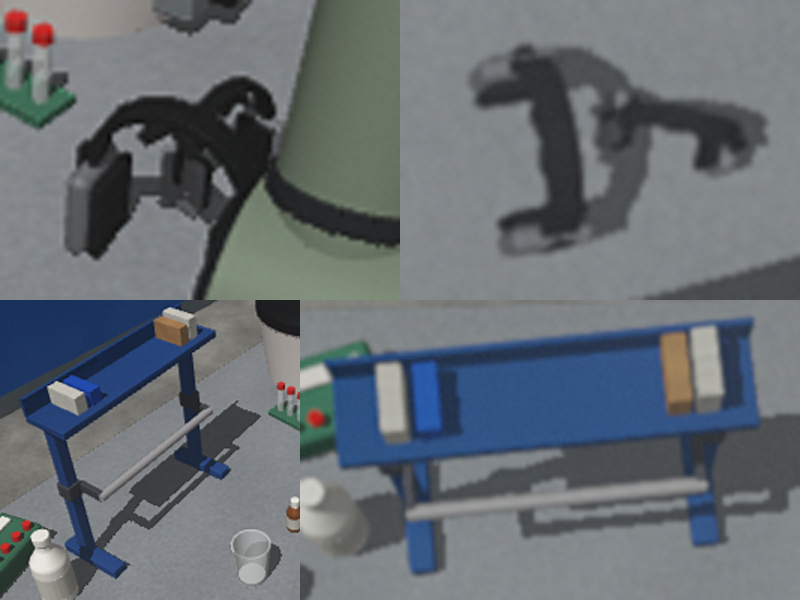

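```bash
python3 - <<'E'
from h import *
s=bot.get_state(); print(s["t"],s["orientation"],s["contact_force"])
o=s["orientation"]
q=None
for p in ([60,-300,420],[60,-300,380],[80,-330,330]):
    q=solve_ik(p,o)
    if q is not None: print(p,q); break
q=np.array(q); q[0]=-2.1; bot.move_j(list(q))
a=imaging.capture("side");b=imaging.capture("top");cv2.imwrite("pics/side1.png",a);cv2.imwrite("pics/top1.png",b)
print(bot.get_state()["t"])
z=lambda im,x,y:cv2.resize(im[y:y+120,x:x+160],(800,600),interpolation=cv2.INTER_CUBIC)
cv2.imwrite("pics/sm1.png",z(a,300,120));cv2.imwrite("pics/tm1.png",z(b,320,180))
E
```

```text
0.1 [-3.14  -0.     0.307] [0.083 0.566 0.099]
[60, -300, 420] [-1.616 -0.206 -0.291  1.487 -0.     1.219]
1.65
```

View pics/sm1.png

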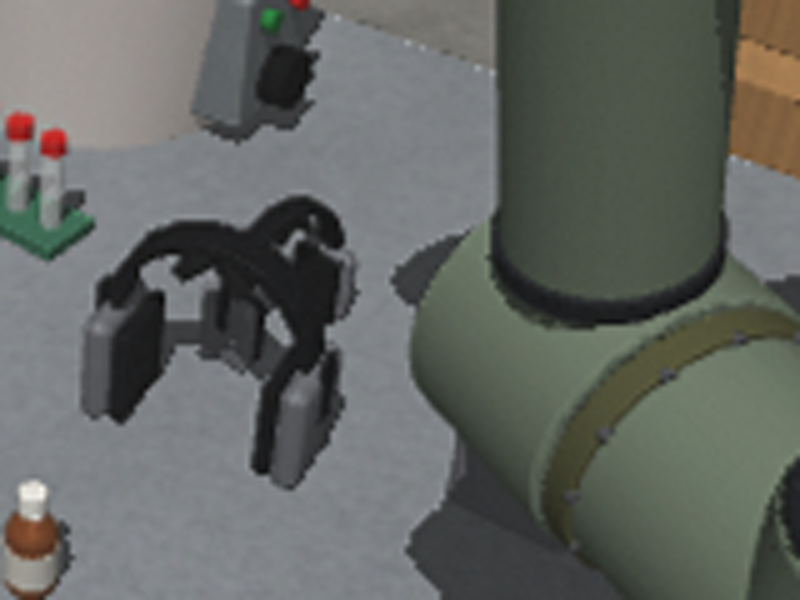

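View pics/tm1.png

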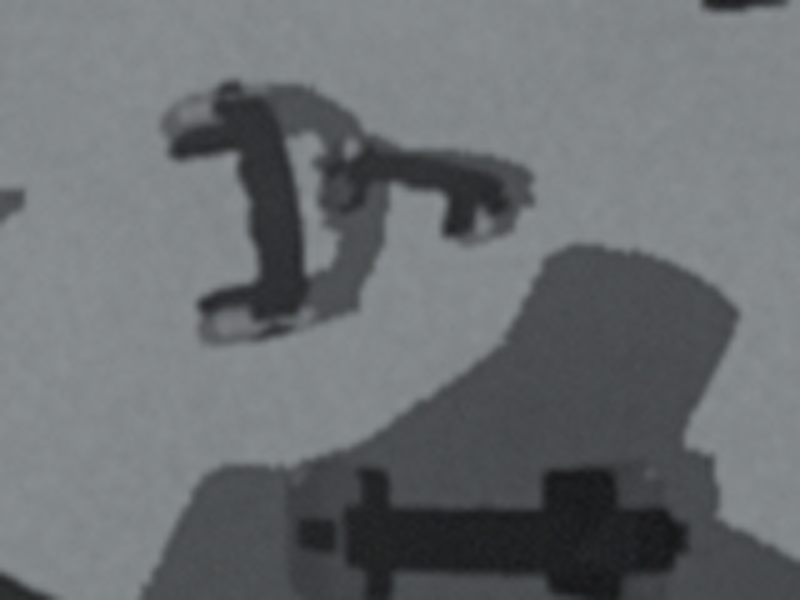

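```bash
cat > fit.py <<'E'
from h import *
def T(p,pts): 
    c,s=np.cos(p[2]),np.sin(p[2]); P=np.array(pts,float); return np.c_[p[0]+c*P[:,0]-s*P[:,1],p[1]+s*P[:,0]+c*P[:,1],P[:,2]]
def fit(obs,p0,f=T):
    def r(p):
        return np.concatenate([(proj(n,f(p,[o[0] for o in l]))-np.array([o[1] for o in l])).ravel() for n,l in obs.items()])
    s=least_squares(r,p0,loss="soft_l1"); return s.x,r(s.x).reshape(-1,2)
E
cat > f1.py <<'E'
from fit import *
mo={"side":[((75,32,0),(317.6,202.4)),((43,32,0),(324,204.4)),((-43,32,0),(351,213.6)),((-75,32,0),(358,217.4))],
    "top":[((0,0,150),(375,221)),]}
m,r=fit(mo,[440,-258,0.]); print(m,"\n",r)
def S(p,pts):
    P=np.array(pts,float); P[P[:,2]<0,2]=p[3]; return T(p,P)
so={"side":[((0,150,-1),(179.3,215.7)),((0,-150,-1),(250,159)),((0,185,315),(153.3,176.3)),((0,-185,315),(253.3,107))],
    "top":[((0,150,-1),(212.8,149.9)),((0,-150,-1),(317.5,140.1)),((0,185,315),(189.4,132.8)),((0,-185,315),(335,118.8))]}
s,r=fit(so,[600,0,0,165.],S); print(s,"\n",r)
out=[]
for n,(x,y) in {"side":(300,120),"top":(320,180)}.items():
    im=cv2.imread(f"pics/{n}1.png")
    z=cv2.resize(im[y:y+100,x:x+100],(400,400),interpolation=cv2.INTER_CUBIC)
    def L(pts):
        q=(proj(n,T(m,pts))-[x,y]+.5)*4; cv2.polylines(z,[q.round().astype(int)],False,(0,0,255),1)
    for sg in(1,-1):
        for h in(0,78): L([(sg*43,32,h),(sg*75,32,h),(sg*75,-32,h),(sg*43,-32,h),(sg*43,32,h)])
    L([(0,-13,150),(0,13,150)])
    L([(0,0,150),(40,0,150)])
    out.append(z)
cv2.imwrite("pics/ov1.png",np.hstack(out))
E
python3 f1.py
```

```text
[ 439.446 -261.995    0.121] 
 [[-1.425 -0.413]
 [ 1.119  0.996]
 [-0.935  1.307]
 [ 1.702  1.18 ]
 [ 1.806 -2.005]]
[661.083  47.962   0.077 166.114] 
 [[-2.369  1.614]
 [-0.182 -0.203]
 [ 0.01   1.433]
 [ 0.614  1.54 ]
 [ 0.569 -0.809]
 [-0.068 -1.264]
 [ 0.609  0.588]
 [ 1.061  0.187]]
```

View pics/ov1.png

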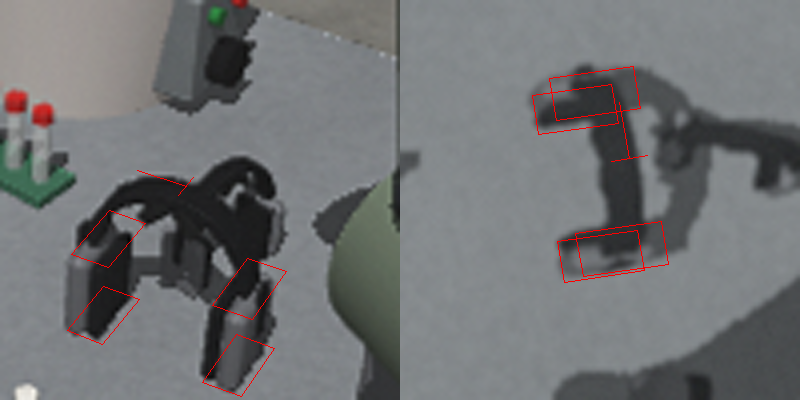

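```bash
cat > f2.py <<'E'
from f1 import *
o=lambda L,x,y:[(a,(u/5-.5+x,v/5-.5+y)) for a,(u,v) in L]
Q={"side":o([((2,1,0),(88,412)),((1,1,0),(122,422)),((-1,1,0),(255,470)),((-2,1,0),(290,487))],300,120),
   "top":o([((2,1,0),(165,125)),((1,1,0),(172,157)),((-1,1,0),(200,305)),((-2,1,0),(205,340)),((0,0,150),(272.5,205))],320,180)}
def F(p,pts):
    P=np.array(pts,float); i=P[:,1]>0; P[i,1]=p[3]; P[:,0]=np.sign(P[:,0])*np.where(abs(P[:,0])==2,75-p[4],np.where(abs(P[:,0])==1,43+p[5],0)); return T(p,P)
m,r=fit(Q,[440,-258,.1,30,2,0],F); print("M",m,"\n",r)
E
python3 f2.py | sed -n '/M/,$p'
```

```text
M [ 440.734 -253.799    0.13    22.33     5.658    3.741] 
 [[ 0.227  0.281]
 [-0.232  0.647]
 [ 0.356  1.191]
 [ 0.172  0.334]
 [ 0.437 -0.195]
 [ 0.294  0.328]
 [-0.039 -0.26 ]
 [ 0.251 -0.153]
 [-0.136 -1.895]]
```

```bash
cat > plan.py <<'E'
import numpy as np, cv2, itertools
from scipy.ndimage import distance_transform_edt as edt, map_coordinates
from scipy.sparse import coo_matrix
from scipy.sparse.csgraph import dijkstra
# muffs+gripper outline points in x-z, relative to crown
def box(a,b,c,d,n=8): 
    g=np.array(list(itertools.product(np.linspace(a,b,n),np.linspace(c,d,n)))); return g
t=np.linspace(0,np.pi,60)
M=[box(43,75,-150,-72),box(-75,-43,-150,-72)]
for a,b in((70,72),(60,62)): M.append(np.c_[a*np.cos(t),b*np.sin(t)-72])
s=np.linspace(-18,18,25); M.append(np.c_[s,-16-abs(s)]); 
th=np.radians(40); ax=np.array([-np.sin(th),np.cos(th)]); pe=np.array([np.cos(th),np.sin(th)]); tcp=np.array([0,-12.])
def tb(l0,l1,w): g=box(l0,l1,-w,w,9); return tcp+g[:,:1]*ax+g[:,1:]*pe
G=[tb(0,73,11),tb(73,220,43)]
P=np.vstack(M+G)
def clear(h,cx,cz,phi):   # phi: cups swing towards +x
    c,s_=np.cos(phi),np.sin(phi); Q=np.c_[cx+c*P[:,0]-s_*P[:,1], cz+s_*P[:,0]+c*P[:,1]]
    r=np.hypot(Q[:,0],Q[:,1]-h)-8
    dx=np.maximum(np.maximum(-Q[:,0],Q[:,0]-85),0); dz=np.maximum(315-Q[:,1],0); sh=np.hypot(dx,dz)
    return min(r.min(),sh.min())
if __name__=="__main__":
    h=167; X=np.arange(-150,6,5); Z=np.arange(195,360,5); F=np.radians(np.arange(0,46,5))
    C=np.array([[[clear(h,x,z,f) for f in F] for z in Z] for x in X]); N=C.size; idx=np.arange(N).reshape(C.shape)
    w=1/np.maximum(C,.3)**2+.002; w[C<.5]=1e6
    R,K,D=[],[],[]
    for d in itertools.product((-1,0,1),repeat=3):
        if d<=(0,0,0): continue
        a=tuple(slice(max(0,-k),n-max(0,k)) for k,n in zip(d,C.shape)); b=tuple(slice(max(0,k),n-max(0,-k)) for k,n in zip(d,C.shape))
        R.append(idx[a].ravel());K.append(idx[b].ravel());D.append(((w[a]+w[b])*np.linalg.norm(d)).ravel())
    A=coo_matrix((np.concatenate(D),(np.concatenate(R),np.concatenate(K))),(N,N))
    st=idx[0,list(Z).index(350),0]; en=idx[list(X).index(0),1,0]
    dist,pr=dijkstra(A,False,st,return_predecessors=True)
    p=[en]
    while p[-1]!=st: p.append(pr[p[-1]])
    for k in p[::-1]:
        i,j,l=np.unravel_index(k,C.shape); print(X[i],Z[j],round(np.degrees(F[l])),round(C[i,j,l],1))
E
python3 plan.py
```

```text
-150 350 0 73.9
-145 345 5 59.1
-140 340 10 47.4
-135 335 15 40.7
-130 330 20 39.6
-125 325 25 35.5
-120 320 25 31.4
-115 315 30 28.5
-110 310 30 26.7
-105 310 30 26.4
-100 305 30 24.0
-95 305 30 23.1
-90 300 30 24.0
-85 295 30 25.4
-80 290 30 27.2
-75 285 30 29.1
-70 280 30 31.2
-65 275 30 32.7
-60 270 30 34.6
-55 265 30 33.8
-50 260 30 31.8
-45 255 25 31.7
-40 255 25 34.1
-35 250 20 30.7
-30 250 20 35.1
-25 245 20 31.8
-20 240 15 34.7
-15 235 10 30.6
-10 230 10 26.2
-5 225 5 22.1
0 220 0 18.2
0 215 0 14.6
0 210 0 11.1
0 205 0 7.6
0 200 0 4.0
```

```bash
cat > k.py <<'E'
from h import *
m=np.array([440.7,-253.8,.13]); s=np.array([661.1,48.0,.077]); H=167
def ori(th,psi,fl): return [np.pi,-th,psi] if not fl else [np.pi,-th,psi] if fl==0 else list(Ro.from_matrix(Ro.from_euler("xyz",[np.pi,-th,psi]).as_matrix()@np.diag([-1,-1,1])).as_euler("xyz"))
TH=np.radians(40)
def pick(back=0,up=0,fl=0,d=12):
    a=np.array([-np.sin(TH)*np.cos(m[2]),-np.sin(TH)*np.sin(m[2]),np.cos(TH)])
    return np.r_[m[:2],150-d+up]+back*a, ori(TH,m[2],fl)
def place(cx,cz,phi,fl=0,dy=0,d=12):
    phi=np.radians(phi); x=cx+np.sin(phi)*d; z=cz-np.cos(phi)*d   # tcp = crown - d*local z (local -z -> (sin,-cos))
    c,k=np.cos(s[2]),np.sin(s[2])
    return np.array([s[0]+c*x-k*dy,s[1]+k*x+c*dy,z]), ori(TH+phi,s[2],fl)
E
python3 - <<'E'
from k import *
print(bot.get_state()["qpos"])
for fl in (0,1):
    for nm,(p,o) in dict(pre=pick(120,100,fl),pk=pick(0,0,fl),lift=pick(0,210,fl),a=place(-150,350,0,fl),b=place(-120,320,25,fl),b2=place(-105,310,30,fl),c=place(-50,260,30,fl),d=place(0,225,0,fl),e=place(0,193,0,fl)).items():
        q=solve_ik(p,o); print(fl,nm,np.round(p),None if q is None else np.round(q,2))
E
```

```text
[-2.099 -0.204 -0.291  1.487 -0.     1.219]
0 pre [ 364. -264.  330.] [-1.26 -0.14 -0.65  0.91  0.68  1.81]
0 pk [ 441. -254.  138.] [-1.04  0.18 -0.94  0.15  0.63  2.07]
0 lift [ 441. -254.  348.] [-1.04 -0.11 -0.59  0.78  0.63  2.07]
0 a [512.  36. 338.] [-0.17 -0.29 -0.8   0.38  0.16  2.95]
0 b [547.  39. 309.] [-0.21 -0.18 -1.26 -0.63  0.26  3.02]
0 b2 [562.  40. 300.] None
0 c [617.  45. 250.] [-0.15  0.3  -1.29 -1.23  0.22  3.06]
0 d [661.  48. 213.] [-0.09  0.17 -0.74 -0.03  0.11  3.02]
0 e [661.  48. 181.] [-0.09  0.23 -0.78 -0.13  0.11  3.02]
1 pre [ 364. -264.  330.] [-1.26 -0.14 -0.65  0.91  0.68 -1.33]
1 pk [ 441. -254.  138.] [-1.04  0.18 -0.94  0.15  0.63 -1.07]
1 lift [ 441. -254.  348.] [-1.04 -0.11 -0.59  0.78  0.63 -1.07]
1 a [512.  36. 338.] [-0.17 -0.29 -0.8   0.38  0.16 -0.19]
1 b [547.  39. 309.] [-0.21 -0.18 -1.26 -0.63  0.26 -0.12]
1 b2 [562.  40. 300.] None
1 c [617.  45. 250.] [-0.15  0.3  -1.29 -1.23  0.22 -0.08]
1 d [661.  48. 213.] [-0.09  0.17 -0.74 -0.03  0.11 -0.13]
1 e [661.  48. 181.] [-0.09  0.23 -0.78 -0.13  0.11 -0.13]
```

```bash
sed -i 's/radians(40)/radians(32)/' k.py plan.py; python3 - <<'E'
from k import *; import plan
W=[(-150,350,0),(-120,320,22),(-100,305,26),(-50,260,28),(0,222,0),(0,193,0)]
for A,B in zip(W,W[1:]):
    for t in np.linspace(0,1,7)[:-1]:
        w=np.array(A)*(1-t)+np.array(B)*t; q=solve_ik(*place(*w,fl=1))
        print(np.round(w),[round(plan.clear(h,w[0],w[1],np.radians(w[2])),1) for h in(160,167,174)],None if q is None else np.round(q,2))
E
```

```text
[-150.  350.    0.] [np.float64(77.0), np.float64(73.9), np.float64(71.4)] [-0.14 -0.21 -0.66  0.58  0.12 -0.19]
[-145.  345.    4.] [np.float64(64.6), np.float64(61.0), np.float64(57.9)] [-0.15 -0.23 -0.72  0.47  0.13 -0.18]
[-140.  340.    7.] [np.float64(53.8), np.float64(49.5), np.float64(45.6)] [-0.16 -0.25 -0.79  0.36  0.15 -0.18]
[-135.  335.   11.] [np.float64(45.3), np.float64(40.0), np.float64(35.1)] [-0.16 -0.26 -0.86  0.24  0.16 -0.18]
[-130.  330.   15.] [np.float64(40.0), np.float64(33.7), np.float64(27.7)] [-0.17 -0.27 -0.93  0.11  0.18 -0.17]
[-125.  325.   18.] [np.float64(38.0), np.float64(31.3), np.float64(24.7)] [-0.17 -0.26 -1.   -0.03  0.19 -0.16]
[-120.  320.   22.] [np.float64(35.3), np.float64(28.9), np.float64(22.3)] [-0.18 -0.25 -1.06 -0.18  0.21 -0.15]
[-117.  318.   23.] [np.float64(32.3), np.float64(25.9), np.float64(19.4)] [-0.18 -0.23 -1.08 -0.21  0.21 -0.15]
[-113.  315.   23.] [np.float64(29.2), np.float64(22.9), np.float64(16.4)] [-0.18 -0.22 -1.09 -0.25  0.21 -0.15]
[-110.  312.   24.] [np.float64(26.4), np.float64(19.7), np.float64(13.3)] [-0.18 -
[... 1528 characters left out ...]
64(17.2)] [-0.09  0.17 -0.69  0.08  0.1  -0.13]
[  0. 222.   0.] [np.float64(12.9), np.float64(12.9), np.float64(12.9)] [-0.08  0.21 -0.59  0.22  0.08 -0.13]
[  0. 217.   0.] [np.float64(15.3), np.float64(15.3), np.float64(11.2)] [-0.08  0.22 -0.6   0.2   0.08 -0.13]
[  0. 212.   0.] [np.float64(17.7), np.float64(12.7), np.float64(7.8)] [-0.08  0.22 -0.6   0.19  0.08 -0.13]
[  0. 208.   0.] [np.float64(14.3), np.float64(9.3), np.float64(4.4)] [-0.08  0.23 -0.61  0.18  0.08 -0.13]
[  0. 203.   0.] [np.float64(10.9), np.float64(5.9), np.float64(1.0)] [-0.08  0.24 -0.62  0.16  0.08 -0.13]
[  0. 198.   0.] [np.float64(7.4), np.float64(2.5), np.float64(-2.4)] [-0.08  0.24 -0.62  0.15  0.08 -0.13]
```

```bash
sed -i 's/radians(32)/radians(36)/' k.py plan.py; python3 - <<'E'
from k import *; import plan
W=[(-150,350,0),(-120,325,25),(-100,309,29),(-85,296,29),(-50,260,28),(0,218,0)]
for A,B in zip(W,W[1:]):
    L=[np.array(A)*(1-t)+np.array(B)*t for t in np.linspace(0,1,9)]
    Q=[solve_ik(*place(*w,fl=1)) for w in L]
    print(A,B,[round(min(plan.clear(h,w[0],w[1],np.radians(w[2])) for w in L),1) for h in(160,167,174)],None if any(q is None for q in Q) else (np.min(Q,0),np.max(Q,0)))
p,o=pick(110,110,1); bot.move_ptp(list(p),o); print(bot.get_state()["t"])
bot.grip(1.0,60)
p,o=pick(0,0,1); 
print(bot.movel(list(p),o,max_speed=110,threshold=15))
st=bot.get_state(); print(st["t"],st["tcp_pos"],p,st["contact_force"])
a=imaging.capture("side");b=imaging.capture("top")
z=lambda im,x,y:cv2.resize(im[y:y+150,x:x+100],(400,600),interpolation=cv2.INTER_CUBIC)
cv2.imwrite("pics/g1.png",np.hstack([z(a,290,90),z(b,330,150)]))
E
```

```text
(-150, 350, 0) (-120, 325, 25) [np.float64(32.0), np.float64(32.0), np.float64(29.6)] (array([-0.197, -0.299, -1.182, -0.426,  0.135, -0.188]), array([-0.154, -0.233, -0.728,  0.478,  0.239, -0.136]))
(-120, 325, 25) (-100, 309, 29) [np.float64(24.7), np.float64(24.7), np.float64(18.6)] (array([-0.197, -0.233, -1.248, -0.708,  0.238, -0.136]), array([-0.187, -0.089, -1.182, -0.426,  0.239, -0.114]))
(-100, 309, 29) (-85, 296, 29) [np.float64(24.5), np.float64(22.7), np.float64(17.4)] (array([-0.187, -0.089, -1.248, -0.782,  0.227, -0.114]), array([-0.174, -0.011, -1.241, -0.708,  0.238, -0.108]))
(-85, 296, 29) (-50, 260, 28) [np.float64(25.7), np.float64(23.5), np.float64(19.9)] (array([-0.174, -0.011, -1.241, -0.899,  0.2  , -0.108]), array([-0.146,  0.159, -1.204, -0.782,  0.227, -0.099]))
(-50, 260, 28) (0, 218, 0) [np.float64(21.3), np.float64(16.8), np.float64(11.8)] (array([-0.146,  0.108, -1.204, -0.899,  0.093, -0.129]), array([-0.082,  0.196, -0.675,  0.078,  0.2  , -0.099]))
3.7583
False
6.025 [ 440.806 -254.104  138.412] [ 440.7 -253.8  138. ] [-0.34   0.264 -0.633]
```

View pics/g1.png

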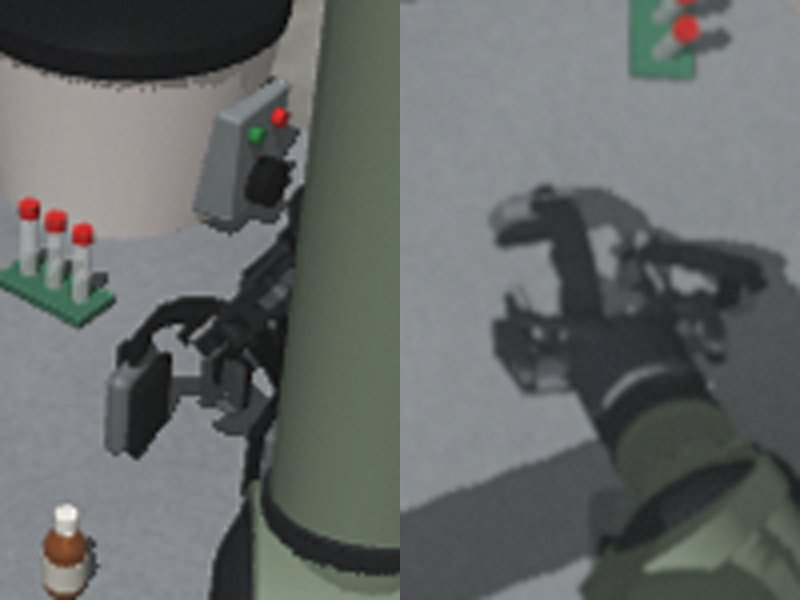

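```bash
python3 - <<'E'
from k import *
bot.grip(0.0,70); bot.dwell(.2)
st=bot.get_state(); print(st["t"],st["tcp_pos"],st["opening"],st["gripper_force"],st["contact_force"])
p,o=pick(0,40,1); bot.movel(list(p),o,max_speed=60); bot.dwell(.2)
st=bot.get_state(); print(st["t"],st["opening"],st["gripper_force"],st["contact_force"],st["wrist_torque"])
p,o=pick(0,205,1); bot.movel(list(p),o,max_speed=150)
p,o=place(-150,350,0,fl=1); bot.movel(list(p),o,max_speed=120); bot.dwell(.2)
st=bot.get_state(); print(st["t"],st["opening"],st["gripper_force"],st["contact_force"],st["wrist_torque"])
a=imaging.capture("side");b=imaging.capture("top")
cv2.imwrite("pics/side2.png",a);cv2.imwrite("pics/top2.png",b)
z=lambda im,x,y:cv2.resize(im[y:y+200,x:x+133],(400,600),interpolation=cv2.INTER_CUBIC)
cv2.imwrite("pics/l1.png",np.hstack([z(a,180,70),z(b,210,90)]))
E
```

```text
6.9083 [ 440.879 -254.211  138.277] 0.2853741120242634 69.44142609281698 [-1.059 -0.489  2.727]
7.925 0.2799906004482263 68.85927178882412 [-0.354  0.438 -2.915] [-0.093  0.928 -0.035]
12.0167 0.2837267508223284 68.84960722920368 [ 0.374  0.343 -3.735] [-0.119  0.956  0.004]
```

View pics/l1.png

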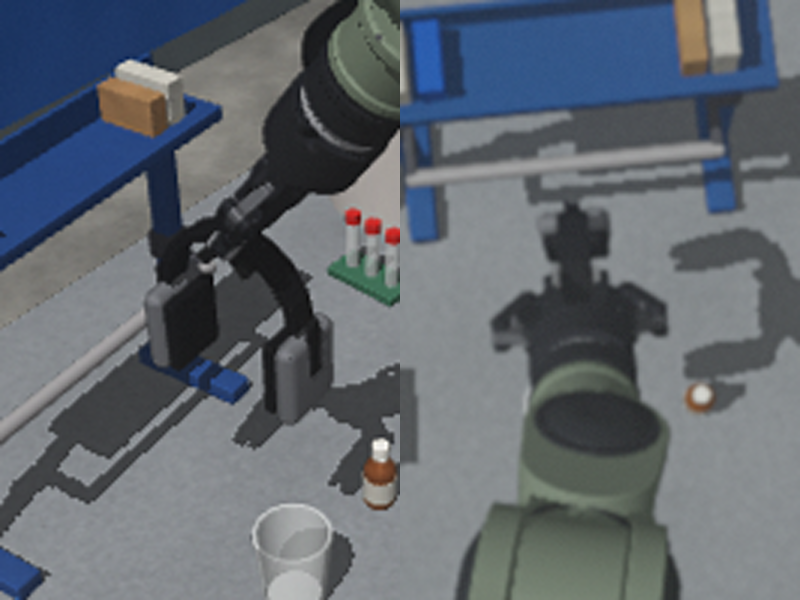

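```bash
python3 - <<'E'
from fit import *
s=np.array([661.1,48.0,.077])
obs={"side":[((69.3,22.3,-150),(153,360)),((46.7,22.3,-150),(175,371)),((-46.7,22.3,-150),(264,412)),((-69.3,22.3,-150),(291,423))]}
obs={"side":[(a,(u/3.0-.33+180,v/3.-.33+70)) for a,(u,v) in obs["side"]]}
def F(p,pts):
    P=np.array(pts,float); c,k=np.cos(p[2]),np.sin(p[2])
    x=p[0]+c*P[:,0]-k*P[:,2]; z=p[1]+k*P[:,0]+c*P[:,2]
    return T(s,np.c_[x,P[:,1]+p[3]*0,z])
m,r=fit(obs,[-150,350,0,0.],F); print(m,"\n",r)
print(proj("side",F([-150,350,0,0],[a for a,_ in obs["side"]]))-np.array([b for _,b in obs["side"]]))
E
```

```text
[-147.465  349.736    0.019    0.   ] 
 [[ 0.523  0.154]
 [ 0.085 -0.276]
 [ 0.296  0.083]
 [-1.121 -0.024]]
[[2.197 1.22 ]
 [1.772 0.675]
 [2.086 0.555]
 [0.707 0.333]]
```

```bash
python3 - <<'E'
from k import *
for w,v in [((-120,325,25),40),((-100,309,29),40),((-85,296,29),40),((-50,260,28),40),((0,218,0),40)]:
    p,o=place(*w,fl=1); r=bot.movel(list(p),o,max_speed=v,threshold=12); st=bot.get_state()
    print(w,r,round(st["t"],2),st["contact_force"],st["tcp_pos"]-p)
    if r: break
else:
    bot.dwell(.3); f0=bot.get_state()["contact_force"]
    p,o=place(0,172,0,fl=1); r=bot.movel(list(p),o,max_speed=15,threshold=5); st=bot.get_state()
    print(r,st["t"],"crown z",st["tcp_pos"][2]+12,f0,st["contact_force"],st["wrist_torque"])
a=imaging.capture("side");b=imaging.capture("top")
z=lambda im,x,y:cv2.resize(im[y:y+200,x:x+133],(400,600),interpolation=cv2.INTER_CUBIC)
cv2.imwrite("pics/p1.png",np.hstack([z(a,150,70),z(b,210,60)]))
E
```

```text
(-120, 325, 25) False 13.32 [ 0.28  -0.3   -3.114] [ 0.183 -0.039  0.351]
(-100, 309, 29) False 14.12 [ 0.373 -0.541 -2.128] [ 0.175 -0.004  0.305]
(-85, 296, 29) False 14.78 [-0.614  0.215 -2.958] [-0.074  0.121 -0.524]
(-50, 260, 28) False 16.18 [ 0.238  0.27  -3.035] [-0.084  0.021  0.222]
(0, 218, 0) False 17.88 [ 0.1    0.518 -3.105] [-0.423  0.009 -0.197]
True 19.525 crown z 202.78631089239917 [-0.919  0.294 -3.467] [-2.233 -0.237  2.61 ] [-0.037  0.612  0.043]
```

View pics/p1.png

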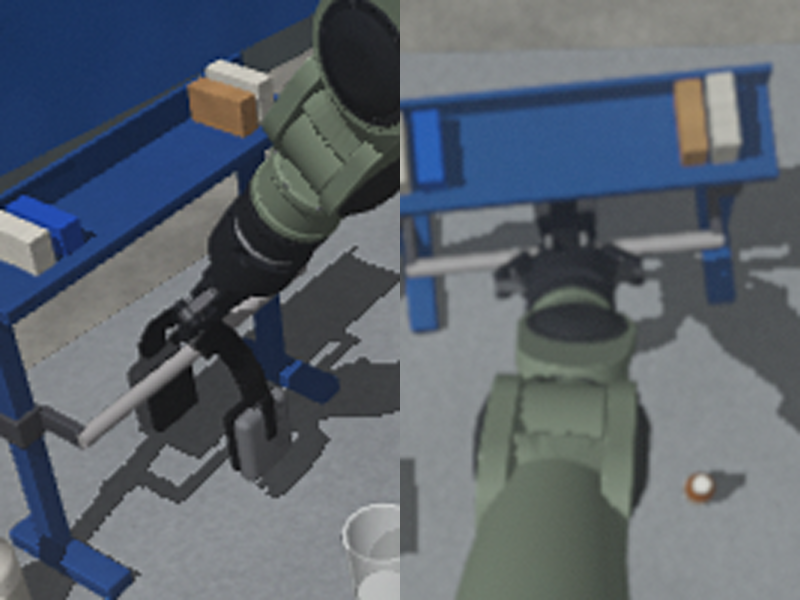

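```bash
python3 - <<'E'
from k import *
z=202.8; x=0
for dx in(-5,-10):
    p,o=place(x,z+5,0,fl=1); bot.movel(list(p),o,max_speed=40)
    x=dx
    p,o=place(x,z+5,0,fl=1); bot.movel(list(p),o,max_speed=40); bot.dwell(.25); f0=bot.get_state()["contact_force"]
    p,o=place(x,172,0,fl=1); r=bot.movel(list(p),o,max_speed=15,threshold=5); st=bot.get_state()
    z=st["tcp_pos"][2]+12; print(dx,r,st["t"],"crown z",z,st["contact_force"]-f0,st["wrist_torque"])
E
```

```text
-5 True 21.475 crown z 199.6670330060914 [-0.112 -0.101  4.16 ] [0.043 0.128 0.034]
-10 True 22.9167 crown z 204.02608474484128 [-0.332 -0.31  -1.721] [-0.049  0.244 -0.053]
```

```bash
python3 - <<'E'
from k import *
for x in(-9,-5):
    p,o=place(x,206,0,fl=1); bot.movel(list(p),o,max_speed=25); bot.dwell(.4); f0=bot.get_state()["contact_force"]
    p,o=place(x,172,0,fl=1); r=bot.movel(list(p),o,max_speed=12,threshold=6); st=bot.get_state()
    z=st["tcp_pos"][2]+12; print(x,r,st["t"],"crown z",z,st["contact_force"]-f0,st["wrist_torque"])
E
```

```text
-9 True 24.4417 crown z 203.32007805655732 [-0.406 -0.077  0.569] [-0.034  0.235  0.004]
-5 True 26.1833 crown z 199.64163971046548 [-0.602  0.086  6.096] [ 0.022  0.218 -0.013]
```

```bash
python3 - <<'E'
from k import *
x=-4.7
p,o=place(x,196,0,fl=1); r=bot.movel(list(p),o,max_speed=6,threshold=7); st=bot.get_state()
print(r,st["t"],st["tcp_pos"][2]+12,st["contact_force"],st["wrist_torque"])
bot.grip(1.0); bot.dwell(.3); st=bot.get_state(); print(st["t"],st["opening"],st["contact_force"])
c=st["tcp_pos"]; a=Ro.from_euler("xyz",st["orientation"]).as_matrix()[:,2]
print(a, bot.movel(list(c-a*60),max_speed=50,threshold=10), bot.movel(list(c-a*170),max_speed=120))
st=bot.get_state(); print(st["t"],st["contact_force"])
q=np.array(st["qpos"]); q[0]-=.8; bot.move_j(list(q)); print(bot.get_state()["t"])
a=imaging.capture("side");b=imaging.capture("top")
z=lambda im,x,y:cv2.resize(im[y:y+200,x:x+133],(400,600),interpolation=cv2.INTER_CUBIC)
cv2.imwrite("pics/r1.png",np.hstack([z(a,150,70),z(b,210,60)]))
E
```

```text
True 26.4 199.64358299288605 [-1.375 -0.09   3.42 ] [ 0.054  0.383 -0.004]
27.325 1.0006719830364723 [-0.786 -0.313 -0.256]
[ 0.589  0.046 -0.807] False False
29.7417 [0.567 0.27  0.374]
31.3167
```

View pics/r1.png

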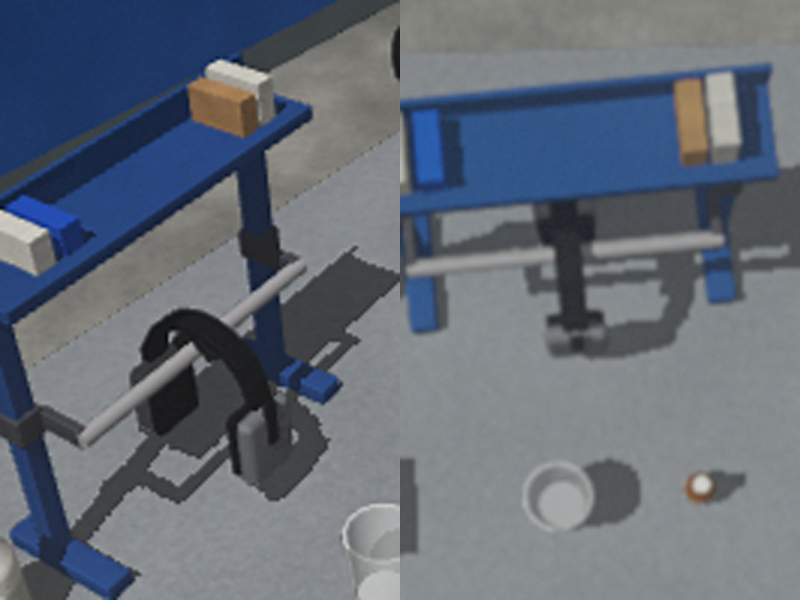

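The picture shows the muffs hanging on the rail by the band. They cross it at about (572,245) in the top crop, near the middle, with one cup on each side. The bystanders have not moved and the arm is clear.

```bash
python3 - <<'E'
from h import *
a=imaging.capture("top"); bot.dwell(1); b=imaging.capture("top")
print(cv2.absdiff(a,b)[100:185,240:300].max(), bot.get_state()["contact_force"], bot.sign_off())
E
```

```text
the job is handed in; nothing more can be done
8 [-0.11  -0.06   0.219] None
```

The hearing protector (the middle-sized one) hangs by its headband near the middle of the rail, one cup on each side. I saw nothing else disturbed, the gripper is clear, and the job was handed in at about 32 s.

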